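# Free a locked medicine drawer with the release pin

### The arm

A 6-joint arm with a two-finger parallel gripper is mounted at the origin on a cart in front of the work surface, level with it; the furniture and walls round the work are solid. World frame = base frame: x ahead of the robot, y to its left, z up, the work surface at z = 0. Lengths are in m, angles in rad, forces in N, time in s.
With the tool pointing down it reaches from about 0.325 to 0.9 m from the base axis. Payload 6.1 kg.
Tool frame: the origin (TCP) lies on the centre line of the jaws, within the pads' length; the fingertips stand 8 mm ahead of it and the grasp point (between the pads) lies 11 mm behind it; z points along the fingers, y is the direction in which the jaws open and shut (so a half turn about z gives the same grasp; the last joint's range is limited). The gripper opens to 87 mm and grips with 3 to 60 N. Pads are 19 mm wide; open, the fingers measure 117 mm over their backs; the gripper's body (75 mm by 190 mm) begins 51 mm behind the grasp point.
Start: joints at [-0.126, 0.22, 1.526, -0, 1.395, -0.126], TCP at [0.625, -0, 0.231] pointing down, gripper open.
Joint ranges: [-2.98, 2.98], [-0.91, 2.08], [0.09, 2.57], [-1.24, 4.39], [0.2, 2.65], [-2.68, 2.68]. Speed limits (rad/s): [2.57, 2.57, 3.01, 3.14, 3.14, 3.14].

### API

Orientations are given as a unit quaternion [w, x, y, z].
In Python, from plant import env gives the robot as it stands. The module is installed in compiled form; this text tells all that it offers.
- The arm moves only by the tool play_rows, never from a script. Its argument "increments" is a list of rows, each a list of 3 entries, a list of its own where there are three numbers: the shift along the world's x, y, z each as a share of 0.4 m, from -1 to 1, then the turn, a rotation vector about the world's x, y, z each as a share of 2 pi rad, from -1 to 1, then the closure, from 0 (fully open) to 1 (shut). A call has 1 to 5 rows; each row shifts and turns the commanded pose from where the row before left it; what a row does not reach is not made up. A row lasts 1/12 s, in which the tool goes at most 41.7 mm and 7.16 degrees, less where a joint would pass 70% of its speed; a pose out of reach is approached as far as the arm can. A call with a number of a shift or a turn outside -1 to 1 is refused whole. A call with a gripper value outside its range is refused whole. The fingers move at their own pace and stop on an object; the grip force is fixed at half the most. Time passes only in rows, so rows that do not move let the fingers close. It gives the time, the measured TCP pose, the force and the opening at its end, in the units of the state.
- env.get_state(): the state, without advancing time (a new reading comes with each control period).
- env.grab_frame(name): name is "scene" or "side" or "wrist"; returns the picture (420x560x3 uint8, red, green, blue); there is no depth.
- env.camera_info(name): a dict with "fx", "fy", "cx", "cy" (pixels), "D" ([k1, k2, p1, p2, k3] as OpenCV has them; the pictures are not rectified), "extrinsics" (4x4, takes a point from camera to world coordinates). Camera axes: x right, y down, z forward; pixel columns grow to the right and rows downward; lengths in m; the calibration is good to about 2 mm. A picture is of the moment at which its call begins: read the wrist's pose just before it. camera_info takes no time and is no camera call; for the wrist camera it gives the pose at the moment of the call.
- env.job_done(): hands the job in, once; it reports no verdict.
The state is a dict: "time": time; "joint_positions": joint angles; "dq": joint speeds; "tau": joint torques, N m; "position": TCP position; "ee_rot": TCP orientation; "contact_force": force on the tool from outside, world axes, zero at the start; "torque": the same for the moment, N m; "opening": finger opening in m.
Only numpy, scipy, OpenCV 4.12 (cv2) and the standard library are available. Lean on these libraries where they do the work, as an engineer would, in place of code of your own. Each camera call takes 0.05 s, during which the arm holds its last target. There are 200 camera calls.

### The job

The drawer of the small grey drug box will not unlock. Take the release pin from its stand, push its tip down through the little hole in the back of the box's top until the spring latch behind lets the drawer jump out, then pull the drawer fully open. Put the pin back in its stand, all the way down, and leave the pot, bottle and carton around the work where they are.

Things in the scene. Friction and masses are not known exactly. Their poses are not given: they have to be found in the camera images.
- drug_box: Low grey steel box fixed to the worktop, 160 mm deep (its x), 180 mm wide (its y), 100 mm high, flat top. Origin: centre of its underside, on the worktop. Its drawer front looks along its -x and the drawer slides out along its -x. The latch sits at the back, behind the drawer.
- release_hole (a point): Centre of the release hole's mouth: steel eyelet, 15 mm bore, 25 mm outside, 1.5 mm proud of the box's top, 52 mm behind the box's centre, z = 101.5 mm. The hole goes straight down. The latch pad (22 x 24 mm) lies 18.5 mm below this point; pushed 6 to 7 mm it frees the drawer (tip about 25 mm below this point); it stops after 14 mm.
- latch (a joint): How far the spring latch is pressed down, m: 0 at rest, stop at 0.014. The drawer is freed at about 0.006 to 0.007. It springs back by itself. It resists with 3.5 N at first, 5 to 6 N where the drawer is freed, 7 N at the stop.
- drawer (a joint): How far the drawer is out, m: 0 shut and locked, 0.085 fully open (a fixed stop). When freed, a spring throws it out about 0.036 within half a second; from there it moves only if pulled (2 to 3 N) and stays where it is left.
- drawer_front (a point): Middle of the top edge of the inner face of the drawer's plain white front (no handle; 10 mm thick, 180 mm wide, top at z = 96 mm). Moves with the drawer; when shut it is level with the box's front edge. Once out, a gap as long as the drawer is out opens behind this face: reach in from above and pull. Drawer floor z = 16 mm; mid-width is empty for 30 mm behind the front.
- pin_handle (a point): Middle of the handle of the release pin, upright in its stand. Pin (about 60 g): black round handle 16 mm in diameter, 50 mm long (25 mm above and below this point), under it a steel flange 30 mm in diameter, 4 mm thick, under that a steel shank 8 mm in diameter, 70 mm long. Its z axis runs up along the pin.
- pin_tip (a point): Lower end of the pin's shank, 99 mm below the middle of the handle on the pin's axis.
- stand_mouth (a point): Centre of the mouth of the pin's stand: a metal tube 36 mm in diameter, 80 mm high, on a 60 mm round foot fixed to the worktop; bore 16 mm, straight down, deep enough for the whole shank. With the pin home its flange rests on this rim and its handle's middle lies 29 mm above this point.
- cream_pot: Bystander, loose: low white screw-lid pot, 54 mm in diameter, 47 mm high; origin at its base.
- amber_bottle: Bystander, loose: small brown bottle with a white cap, 38 mm in diameter, 76 mm high; origin at its base.
- tall_carton: Bystander, loose: upright folding carton 40 x 46 mm, 122 mm high; origin at its base.
Not all that is in view belongs to the job. There is more than one size of the part that bears pin_handle; the job needs the middle-sized.

How it is judged:
By the outcome, as a careful person would: the job done as asked, in the order asked, and still so for the second after the job is handed in, with the robot touching nothing.
It also fails if it takes over 58 s, if anything falls off the work surface, if the arm or the gripper's body presses on something with over 40 N, if the wrist force passes 120 N, or if a joint passes its speed limit or range.

## Working session

There is one attempt and no reset: what is moved stays moved. The work goes in short steps, Python scripts to look and compute and a tool call to move; the robot and the scene stay as the last step left them, time stands still between calls to the robot, and variables do not carry over. Pictures are saved under pics/ and viewed, about 8 in all and at most 12, crops included, and the job is handed in when it is done.

Besides the shell and the picture viewer there is one more tool, called after ">>>" as name(argument=value, ...) on one line, values as JSON. play_rows: Moves the arm, as the interface text tells. Its arguments: {"type":"object","properties":{"increments":{"type":"array"}},"required":["increments"]}

```bash
mkdir -p pics; cat > h.py <<'E'
import numpy as np, cv2
from plant import env
def grab(name,fn):
    im=env.grab_frame(name); cv2.imwrite('pics/'+fn,im[:,:,::-1]); return im
def ray(name,uv,info=None):
    c=info or env.camera_info(name); K=np.array([[c['fx'],0,c['cx']],[0,c['fy'],c['cy']],[0,0,1.]])
    p=cv2.undistortPoints(np.array([[uv]],float),K,np.array(c['D'],float))[0,0]
    T=np.array(c['extrinsics']); d=T[:3,:3]@np.array([p[0],p[1],1]); return T[:3,3],d/np.linalg.norm(d)
def plane(name,uv,z,info=None):
    o,d=ray(name,uv,info); return o+d*(z-o[2])/d[2]
def proj(name,P,info=None):
    c=info or env.camera_info(name); K=np.array([[c['fx'],0,c['cx']],[0,c['fy'],c['cy']],[0,0,1.]])
    T=np.linalg.inv(np.array(c['extrinsics'])); r=cv2.Rodrigues(T[:3,:3])[0]
    return cv2.projectPoints(np.array(P,float).reshape(-1,1,3),r,T[:3,3],K,np.array(c['D'],float))[0].reshape(-1,2)
def tri(obs):
    A=np.zeros((3,3));b=np.zeros(3)
    for n,uv in obs:
        o,d=ray(n,uv);M=np.eye(3)-np.outer(d,d);A+=M;b+=M@o
    return np.linalg.solve(A,b)
E
python3 - <<'E'
from h import *
a=grab('scene','s1.png');b=grab('side','d1.png');w=grab('wrist','w1.png')
for n in ('scene','side','wrist'):
    c=env.camera_info(n);print(n,c['fx'],np.round(c['extrinsics'],3).tolist())
s=env.get_state();print(s['time'],s['position'],s['ee_rot'],s['opening'],s['contact_force'])
E
```

```text
scene 433.06561795333795 [[-0.899, -0.265, 0.348, 0.238], [-0.438, 0.56, -0.703, 0.696], [-0.009, -0.785, -0.62, 0.72], [0.0, 0.0, 0.0, 1.0]]
side 396.5077399863561 [[-0.985, -0.079, 0.153, 0.384], [-0.171, 0.548, -0.819, 0.94], [-0.019, -0.833, -0.553, 0.737], [0.0, 0.0, 0.0, 1.0]]
wrist 335.9617176157601 [[1.0, 0.001, -0.002, 0.625], [0.0, -0.957, -0.292, 0.079], [-0.003, 0.292, -0.957, 0.384], [0.0, 0.0, 0.0, 1.0]]
0.15 [6.24527827e-01 4.40792100e-05 2.29703052e-01] [-5.77683909e-04  7.07102795e-01  7.07110374e-01 -4.72437024e-04] 0.08682029767978103 [-0.53615121  0.05454169 -0.70870214]
```

View pics/s1.png

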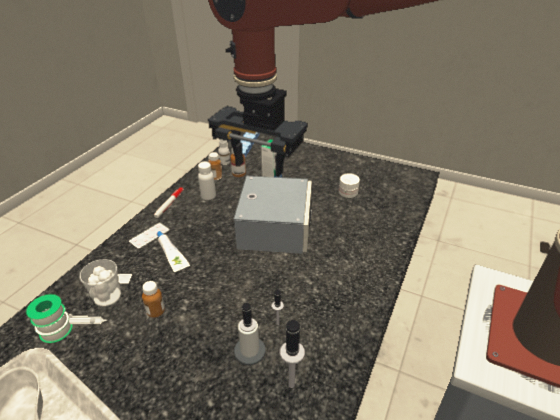

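View pics/d1.png

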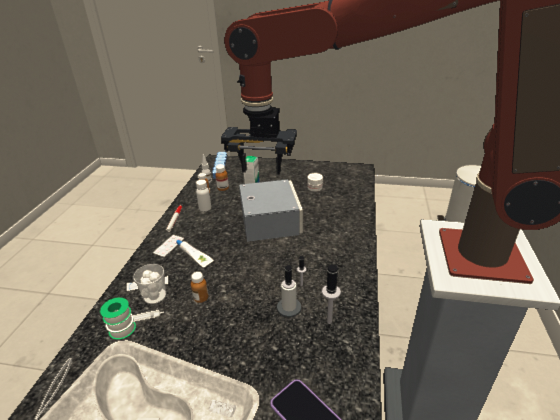

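Scene view: grey box with its hole at (252,197) and white front towards the robot (right). Three pin-like things: A (247,318) in the tube stand with a foot, B (278,300) small, C (292,338) large. The description fits A (middle size, in a stand). Next, a close crop to check this.

```bash
python3 - <<'E'
import cv2,numpy as np
a=cv2.imread('pics/s1.png');b=cv2.imread('pics/d1.png')
f=lambda im,x,y,w,h,W,H:cv2.resize(im[y:y+h,x:x+w],(W,H),interpolation=cv2.INTER_CUBIC)
L=f(a,215,280,100,120,400,480);R=f(b,260,250,100,120,400,480)
cv2.imwrite('pics/c1.png',np.hstack([L,R]))
L=f(a,230,170,100,90,400,360);R=f(b,230,170,100,90,400,360)
cv2.imwrite('pics/c2.png',np.hstack([L,R]))
E
```

```text
(no output)
```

View pics/c1.png

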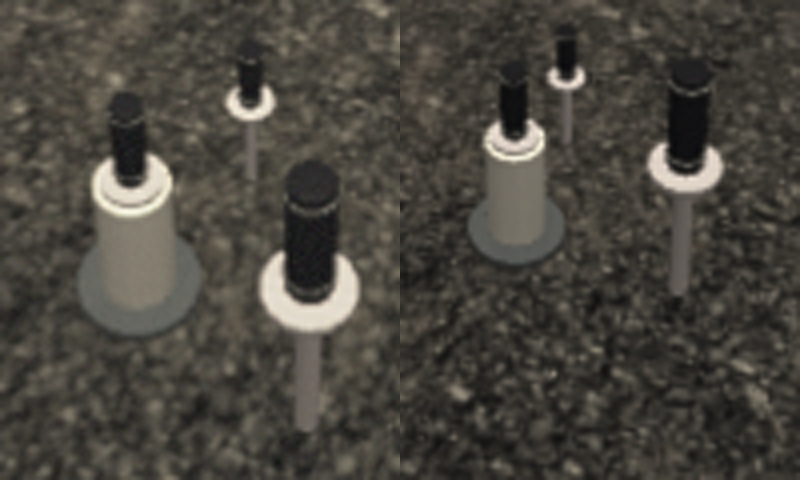

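View pics/c2.png

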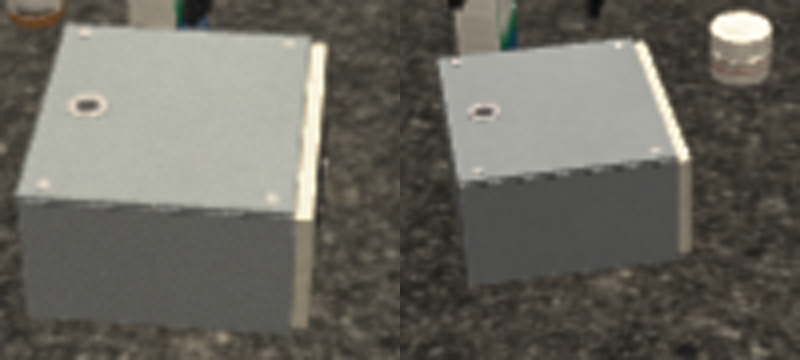

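Crop: A sits in the tube stand (pin handle top scene (246.7,306), side (288.5,267.5)); B is smaller, C bigger, both free of a stand. A is the one. Box hole: scene (252,196.3), side (251,197.8).

```bash
python3 - <<'E'
from h import *
r=lambda x:np.round(x,4)
print('top',r(tri([('scene',(246.75,306)),('side',(288.5,267.5))])))
print('flange',r(tri([('scene',(248,325.7)),('side',(288.5,285))])))
for nm,zs,zd,z in (('handletop',(246.75,306),(288.5,267.5),.134),('flange',(248,325.7),(288.5,285),.084),('hole',(252,196.3),(251,197.8),.1015)):
    print(nm,r(plane('scene',zs,z)),r(plane('side',zd,z)))
print('C top',r(tri([('scene',(293,325)),('side',(332.5,267.5))])), 'B top',r(tri([('scene',(277.5,292)),('side',(301.5,257.5))])))
for p in ((247,176.7),(234.5,218.7),(304,223.7),(308,179.5)): print('box',r(plane('scene',p,.1)))
for p in ((240,185.2),(246,215.2),(299,209.5),(290,180.5)): print('boxside',r(plane('side',p,.1)))
print('bottle',r(plane('scene',(152,288),.07)),'carton?',r(plane('scene',(269,150),.12)),'pot',r(plane('scene',(349,180),.047)))
E
```

```text
top [0.5011 0.2813 0.136 ]
flange [0.5019 0.2808 0.0813]
handletop [0.5024 0.2795 0.134 ] [0.5011 0.2796 0.134 ]
flange [0.5011 0.2822 0.084 ] [0.5011 0.2839 0.084 ]
hole [ 0.6714 -0.0479  0.1015] [ 0.671  -0.0483  0.1015]
C top [0.4022 0.3096 0.1739] B top [0.4824 0.1995 0.0981]
box [ 0.7258 -0.1209  0.1   ]
box [0.6668 0.0445 0.1   ]
box [ 0.5161 -0.007   0.1   ]
box [ 0.5772 -0.1764  0.1   ]
boxside [ 0.7252 -0.1202  0.1   ]
boxside [0.6633 0.0428 0.1   ]
boxside [ 0.5181 -0.0076  0.1   ]
boxside [ 0.571  -0.1724  0.1   ]
bottle [0.7244 0.2749 0.07  ] carton? [ 0.7201 -0.2379  0.12  ] pot [ 0.5021 -0.2971  0.047 ]
```

View pics/w1.png

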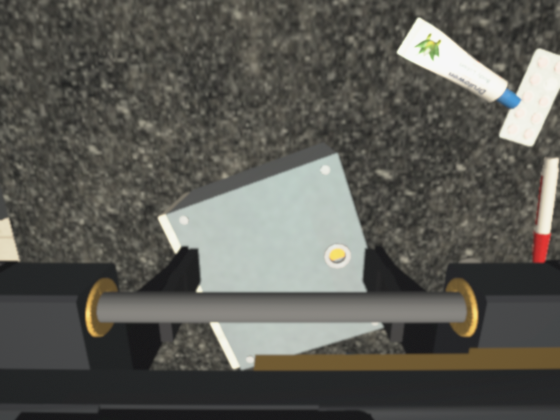

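Wrist view: hole at (338,256), yellow latch pad visible inside. Box yaw is about 19.5°, hole (0.671,-0.048), pin at (0.5015,0.281). The tall pin C stands at -x from A, so I approach with the jaws along y (turn +90°).

>>> play_rows(increments=[[[-0.0206,0.0468,0],[0,0,0.016667],0],[[-0.0206,0.0468,0],[0,0,0.016667],0],[[-0.0206,0.0468,0],[0,0,0.016667],0],[[-0.0206,0.0468,0],[0,0,0.016667],0],[[-0.0206,0.0468,0],[0,0,0.016667],0]])

```text
time: 0.57
position: [0.5831, 0.0943, 0.2301]
ee_rot: [-0.0, 0.498, 0.867, -0.0]
contact_force: [0.3, 0.1, -0.9]
opening: 0.0866
```

>>> play_rows(increments=[[[-0.0206,0.0468,0],[0,0,0.016667],0],[[-0.0206,0.0468,0],[0,0,0.016667],0],[[-0.0206,0.0468,0],[0,0,0.016667],0],[[-0.0206,0.0468,0],[0,0,0.016667],0],[[-0.0206,0.0468,0],[0,0,0.016667],0]])

```text
time: 0.98
position: [0.5419, 0.188, 0.2302]
ee_rot: [-0.0, 0.256, 0.967, -0.0]
contact_force: [0.3, 0.5, 0.4]
opening: 0.0873
```

>>> play_rows(increments=[[[-0.0206,0.0468,0],[0,0,0.016667],0],[[-0.0206,0.0468,0],[0,0,0.016667],0],[[-0.0206,0.0468,0],[0,0,0.016667],0],[[-0.0206,0.0468,0],[0,0,0.016667],0],[[-0.0206,0.0468,0],[0,0,0.016667],0]])

```text
time: 1.4
position: [0.5007, 0.2816, 0.2302]
ee_rot: [-0.0, -0.003, 1.0, -0.0]
contact_force: [-0.1, -0.2, 0.3]
opening: 0.0872
```

```bash
python3 - <<'E'
from h import *
from scipy.spatial.transform import Rotation as R
s=env.get_state();i=env.camera_info('wrist');w=grab('wrist','w2.png')
q=s['ee_rot'];print(s['time'],s['position'],np.round(R.from_quat([q[1],q[2],q[3],q[0]]).as_matrix(),4).tolist(),s['joint_positions'])
print(np.round(i['extrinsics'],4).tolist(),proj('wrist',[[.5015,.281,.134],[.5015,.281,.084],s['position']],i))
np.save('i2.npy',i,allow_pickle=True)
E
```

```text
1.4 [0.50066642 0.28159392 0.23018188] [[-1.0, -0.0052, -0.0006], [-0.0052, 1.0, -0.0002], [0.0006, -0.0002, -1.0]] [ 3.75082330e-01  1.01104753e-01  1.66131944e+00 -5.82062215e-06
  1.37981989e+00 -1.20091142e+00]
[[-0.0057, 0.9571, 0.2899, 0.4204], [1.0, 0.0056, 0.001, 0.2802], [-0.0006, 0.2899, -0.9571, 0.3849], [0.0, 0.0, 0.0, 1.0]] [[281.86987525 215.54609786]
 [281.79787312 198.94848073]
 [283.29553701 272.01150305]]
```

View pics/w2.png

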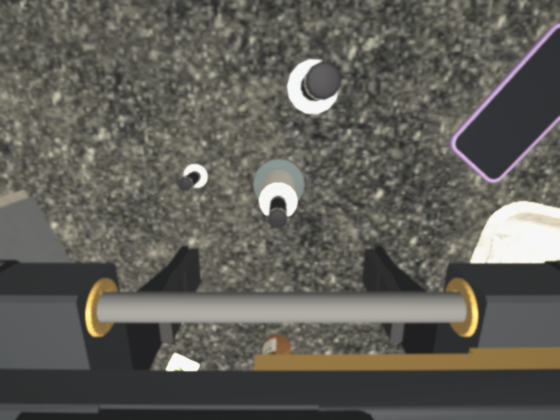

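Wrist view: A's handle top at (278,216), 4 px left of the jaws' centre line; C at (320,80), B at (190,180), both clear of the fingers. Correct y by -2.5 mm, go down and close.

>>> play_rows(increments=[[[0.001,-0.003,-0.065],[0,0,0],0],[[0.001,-0.003,-0.065],[0,0,0],0],[[0,0,-0.065],[0,0,0],0],[[0,0,-0.065],[0,0,0],0],[[0,0,-0.065],[0,0,0],0]])

```text
time: 1.87
position: [0.502, 0.2781, 0.0992]
ee_rot: [-0.0, 0.0, 1.0, -0.0]
contact_force: [0.2, 0.3, -0.6]
opening: 0.087
```

>>> play_rows(increments=[[[0,0,0],[0,0,0],0.3],[[0,0,0],[0,0,0],0.5],[[0,0,0],[0,0,0],0.7],[[0,0,0],[0,0,0],0.8],[[0,0,0],[0,0,0],0.9]])

```text
time: 2.28
position: [0.5037, 0.2789, 0.1028]
ee_rot: [0.002, 0.0, 1.0, 0.001]
contact_force: [-0.3, -0.3, -0.3]
opening: 0.0612
```

>>> play_rows(increments=[[[0,0,0],[0,0,0],1],[[0,0,0],[0,0,0],1],[[0,0,0],[0,0,0],1],[[0,0,0],[0,0,0],1],[[0,0,0],[0,0,0],1]])

```text
time: 2.7
position: [0.5022, 0.2784, 0.1006]
ee_rot: [0.0, -0.0, 1.0, 0.0]
contact_force: [0.1, -0.3, 0.2]
opening: 0.0285
```

>>> play_rows(increments=[[[0,0,0],[0,0,0],1],[[0,0,0],[0,0,0],1],[[0,0,0],[0,0,0],1],[[0,0,0],[0,0,0],1],[[0,0,0],[0,0,0],1]])

```text
time: 3.12
position: [0.5021, 0.2784, 0.1005]
ee_rot: [-0.0, -0.0, 1.0, -0.0]
contact_force: [-0.5, 0.4, 0.6]
opening: 0.0153
```

>>> play_rows(increments=[[[0,0,0.03],[0,0,0],1],[[0,0,0.06],[0,0,0],1],[[0,0,0.08],[0,0,0],1],[[0,0,0.08],[0,0,0],1],[[0,0,0.0625],[0,0,0],1]])

```text
time: 3.53
position: [0.5027, 0.2786, 0.2291]
ee_rot: [0.001, -0.0, 1.0, 0.0]
contact_force: [0.7, 0.4, -0.6]
opening: 0.0154
```

>>> play_rows(increments=[[[0.0282,-0.0544,0],[0,0,-0.01306],1],[[0.0282,-0.0544,0],[0,0,-0.01306],1],[[0.0282,-0.0544,0],[0,0,-0.01306],1],[[0.0282,-0.0544,0],[0,0,-0.01306],1],[[0.0282,-0.0544,0],[0,0,-0.01306],1]])

```text
time: 3.95
position: [0.559, 0.1687, 0.2267]
ee_rot: [0.0, 0.206, 0.979, 0.0]
contact_force: [-0.6, -0.7, -0.9]
opening: 0.0156
```

>>> play_rows(increments=[[[0.0282,-0.0544,0],[0,0,-0.01306],1],[[0.0282,-0.0544,0],[0,0,-0.01306],1],[[0.0282,-0.0544,0],[0,0,-0.01306],1],[[0.0282,-0.0544,0],[0,0,-0.01306],1],[[0.0282,-0.0544,0],[0,0,-0.01306],1]])

```text
time: 4.37
position: [0.6155, 0.0596, 0.2265]
ee_rot: [0.0, 0.401, 0.916, 0.0]
contact_force: [0.4, 0.2, -0.8]
opening: 0.0156
```

>>> play_rows(increments=[[[0.0282,-0.0544,0],[0,0,-0.01306],1],[[0.0282,-0.0544,0],[0,0,-0.01306],1],[[0.0282,-0.0544,0],[0,0,-0.01306],1],[[0.0282,-0.0544,0],[0,0,-0.01306],1],[[0.0282,-0.0544,0],[0,0,-0.01306],1]])

```text
time: 4.78
position: [0.6718, -0.0491, 0.2265]
ee_rot: [0.0, 0.579, 0.815, 0.0]
contact_force: [0.6, -0.4, -1.5]
opening: 0.015
```

```bash
python3 - <<'E'
from h import *
s=env.get_state();i=env.camera_info('wrist');w=grab('wrist','w3.png');a=grab('scene','s3.png');b=grab('side','d3.png')
p=s['position'];print(s['time'],p,s['ee_rot'],s['opening'])
tip=p-[0,0,.0905]
for n,inf in (('wrist',i),('scene',None),('side',None)): print(n,np.round(proj(n,[tip,[.671,-.048,.1015]],inf),1).tolist())
np.save('i3.npy',i,allow_pickle=True)
f=lambda im,x,y,w,h,W,H:cv2.resize(im[y:y+h,x:x+w,::-1],(W,H),interpolation=cv2.INTER_CUBIC)
cv2.imwrite('pics/c3.png',np.vstack([np.hstack([f(a,220,140,80,80,400,300)[:,:],f(b,220,140,80,80,400,300)]),f(w,200,160,160,120,800,300)]))
E
```

```text
4.7833 [ 0.67183633 -0.04914845  0.22646672] [1.86794973e-04 5.78970494e-01 8.15348467e-01 9.42278351e-05] 0.014979565694894559
wrist [[282.1, 215.0], [281.5, 201.2]]
scene [[251.4, 184.3], [252.1, 196.3]]
side [[250.0, 187.8], [251.0, 197.8]]
```

View pics/c3.png

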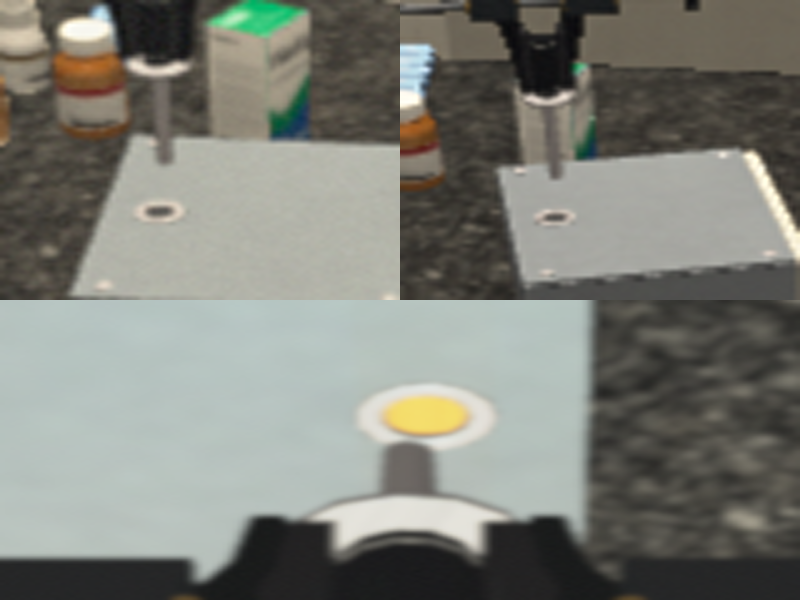

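Crop: tip (scene (253,183), side (251,187), wrist (282,218)) is about 3 mm short of the hole (wrist (285,206)) along the box's +x; all three views agree. Shift (+2.7,+1.1) mm and go down to just above the latch pad, then press.

>>> play_rows(increments=[[[0.0068,0.0028,-0.02],[0,0,0],1],[[0,0,-0.03],[0,0,0],1],[[0,0,-0.025],[0,0,0],1],[[0,0,-0.02],[0,0,0],1],[[0,0,0],[0,0,0],1]])

```text
time: 5.35
position: [0.6721, -0.0458, 0.1838]
ee_rot: [-0.002, 0.577, 0.817, -0.001]
contact_force: [-0.9, -0.4, -0.2]
opening: 0.0152
```

>>> play_rows(increments=[[[0,0,-0.01],[0,0,0],1],[[0,0,-0.01],[0,0,0],1],[[0,0,-0.01],[0,0,0],1],[[0,0,-0.01],[0,0,0],1],[[0,0,0],[0,0,0],1]])

```text
time: 5.77
position: [0.6744, -0.0469, 0.1716]
ee_rot: [0.0, 0.577, 0.817, 0.0]
contact_force: [0.2, 0.2, -0.4]
opening: 0.0154
```

>>> play_rows(increments=[[[0,0,-0.005],[0,0,0],1],[[0,0,-0.005],[0,0,0],1],[[0,0,-0.005],[0,0,0],1],[[0,0,0],[0,0,0],1],[[0,0,0],[0,0,0],1]])

```text
time: 6.18
position: [0.6746, -0.047, 0.1664]
ee_rot: [0.001, 0.577, 0.817, 0.0]
contact_force: [-0.1, 0.2, 4.2]
opening: 0.0152
```

```bash
python3 - <<'E'
from h import *
a=grab('scene','s4.png');b=grab('side','d4.png');s=env.get_state();print(s['position'],s['contact_force'],s['torque'])
f=lambda im,x,y,w,h,W,H:cv2.resize(im[y:y+h,x:x+w,::-1],(W,H),interpolation=cv2.INTER_CUBIC)
cv2.imwrite('pics/c4.png',np.hstack([f(a,220,130,120,120,400,400),f(b,220,130,120,120,400,400)]))
E
```

```text
[ 0.6745879  -0.04697246  0.16627666] [ 0.71259403 -0.05880417  5.11126001] [ 0.06295369 -0.11573384 -0.01520158]
```

View pics/c4.png

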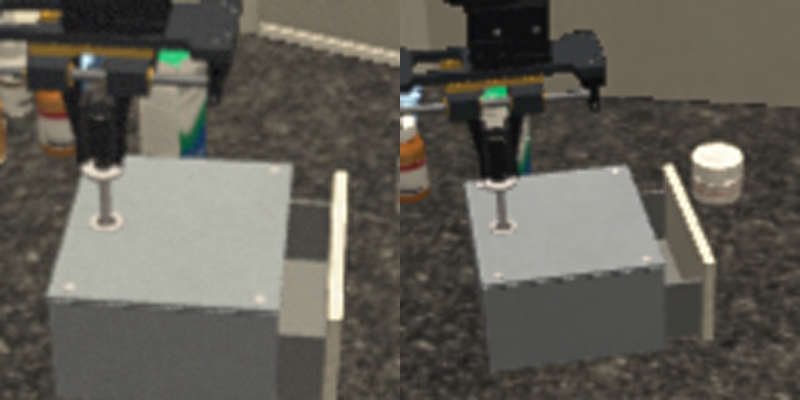

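Crop: drawer has sprung out about 36 mm (white front separated from the box in both views); pin in the hole, 5 N. Lift, go over the gap, and use the shank as the pulling hook, which keeps the order asked.

>>> play_rows(increments=[[[0,0,0.02],[0,0,0],1],[[0,0,0.03],[0,0,0],1],[[0,0,0.04],[0,0,0],1],[[0,0,0.04],[0,0,0],1],[[0,0,0],[0,0,0],1]])

```text
time: 6.7
position: [0.6757, -0.0472, 0.2221]
ee_rot: [0.002, 0.577, 0.817, 0.001]
contact_force: [0.1, 0.2, 0.9]
opening: 0.0155
```

>>> play_rows(increments=[[[-0.0722,-0.0255,0],[0,0,0],1],[[-0.0722,-0.0255,0],[0,0,0],1],[[-0.0722,-0.0255,0],[0,0,0],1],[[-0.0722,-0.0255,0],[0,0,0],1],[[-0.0722,-0.0255,0],[0,0,0],1]])

```text
time: 7.12
position: [0.5277, -0.098, 0.2165]
ee_rot: [-0.001, 0.577, 0.817, -0.0]
contact_force: [-0.5, -0.9, -0.7]
opening: 0.0151
```

```bash
python3 - <<'E'
from h import *
s=env.get_state();w=grab('wrist','w5.png');a=grab('scene','s5.png');b=grab('side','d5.png');print(s['position'],s['contact_force'],s['opening'])
f=lambda im,x,y,w,h,W,H:cv2.resize(im[y:y+h,x:x+w,::-1],(W,H),interpolation=cv2.INTER_CUBIC)
cv2.imwrite('pics/c5.png',np.vstack([np.hstack([f(a,240,140,120,90,400,300),f(b,230,140,120,90,400,300)]),f(w,180,100,240,180,400,300).repeat(2,1)[:,::1]]))
E
```

```text
[ 0.5277219  -0.09798864  0.2165168 ] [-0.45016329 -0.89970836 -0.6859261 ] 0.015104300486147595
```

View pics/c5.png

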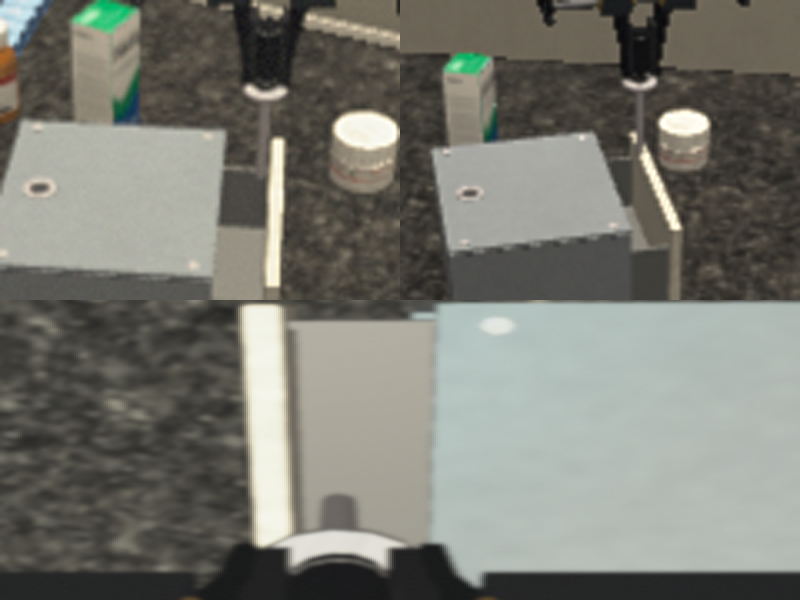

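Crop: shank tip at wrist-crop (338,500) hangs between the white front's inner face (292) and the box edge (432). Go down and pull.

>>> play_rows(increments=[[[0,0,-0.05],[0,0,0],1],[[0,0,-0.05],[0,0,0],1],[[0,0,-0.05],[0,0,0],1],[[0,0,-0.05],[0,0,0],1],[[0,0,-0.025],[0,0,0],1]])

```text
time: 7.68
position: [0.5291, -0.0971, 0.1247]
ee_rot: [-0.002, 0.577, 0.817, -0.0]
contact_force: [-0.7, -1.1, -1.0]
opening: 0.0151
```

>>> play_rows(increments=[[[-0.0071,-0.0025,0],[0,0,0],1],[[-0.0071,-0.0025,0],[0,0,0],1],[[-0.0071,-0.0025,0],[0,0,0],1],[[-0.0071,-0.0025,0],[0,0,0],1],[[-0.0071,-0.0025,0],[0,0,0],1]])

```text
time: 8.1
position: [0.5165, -0.1032, 0.1291]
ee_rot: [0.002, 0.577, 0.816, 0.001]
contact_force: [0.7, -0.5, 0.3]
opening: 0.0152
```

>>> play_rows(increments=[[[-0.0071,-0.0025,0],[0,0,0],1],[[-0.0071,-0.0025,0],[0,0,0],1],[[-0.0071,-0.0025,0],[0,0,0],1],[[-0.0071,-0.0025,0],[0,0,0],1],[[-0.0071,-0.0025,0],[0,0,0],1]])

```text
time: 8.52
position: [0.5012, -0.1081, 0.1278]
ee_rot: [0.0, 0.577, 0.817, 0.0]
contact_force: [1.7, 1.3, 0.5]
opening: 0.0148
```

>>> play_rows(increments=[[[-0.0071,-0.0025,0],[0,0,0],1],[[-0.0071,-0.0025,0],[0,0,0],1],[[-0.0071,-0.0025,0],[0,0,0],1],[[-0.0071,-0.0025,0],[0,0,0],1],[[-0.0071,-0.0025,0],[0,0,0],1]])

```text
time: 8.93
position: [0.4868, -0.113, 0.1275]
ee_rot: [-0.0, 0.577, 0.817, -0.0]
contact_force: [1.5, -0.5, 0.4]
opening: 0.0155
```

>>> play_rows(increments=[[[-0.0071,-0.0025,0],[0,0,0],1],[[-0.0071,-0.0025,0],[0,0,0],1],[[-0.0047,-0.0017,0],[0,0,0],1],[[-0.0047,-0.0017,0],[0,0,0],1],[[0,0,0],[0,0,0],1]])

```text
time: 9.35
position: [0.477, -0.1163, 0.1273]
ee_rot: [-0.0, 0.577, 0.816, -0.0]
contact_force: [0.6, 1.0, -0.8]
opening: 0.015
```

>>> play_rows(increments=[[[-0.0036,-0.0013,0],[0,0,0],1],[[-0.0036,-0.0013,0],[0,0,0],1],[[-0.0036,-0.0013,0],[0,0,0],1],[[0,0,0],[0,0,0],1],[[0,0,0],[0,0,0],1]])

```text
time: 9.77
position: [0.4732, -0.1176, 0.1274]
ee_rot: [-0.0, 0.577, 0.817, 0.0]
contact_force: [2.4, 1.1, -1.5]
opening: 0.0148
```

>>> play_rows(increments=[[[-0.0036,-0.0013,0],[0,0,0],1],[[-0.0036,-0.0013,0],[0,0,0],1],[[0,0,0],[0,0,0],1],[[0,0,0],[0,0,0],1],[[0,0,0],[0,0,0],1]])

```text
time: 10.18
position: [0.4724, -0.118, 0.1277]
ee_rot: [0.002, 0.577, 0.816, 0.002]
contact_force: [9.2, 5.0, -6.7]
opening: 0.0157
```

```bash
python3 - <<'E'
from h import *
s=env.get_state();a=grab('scene','s6.png');b=grab('side','d6.png');print(s['time'],s['position'],s['contact_force'],s['torque'])
f=lambda im,x,y,w,h,W,H:cv2.resize(im[y:y+h,x:x+w,::-1],(W,H),interpolation=cv2.INTER_CUBIC)
cv2.imwrite('pics/c6.png',np.hstack([f(a,240,120,120,120,400,400),f(b,240,120,120,120,400,400)]))
h=np.array([.6712,-.0481]);xb=np.array([np.cos(np.radians(19.5)),np.sin(np.radians(19.5))])
for d in (0,.036,.075,.08,.085):
    P=h-xb*(.132+d); yb=np.array([-xb[1],xb[0]])
    print(d,[np.round(proj(n,[[*(P+yb*k),.096] for k in (-.088,.088)]),1).tolist() for n in ('scene','side')])
E
```

```text
10.1833 [ 0.47244898 -0.11800088  0.1276961 ] [ 9.15607845  4.96167746 -6.7104742 ] [ 0.9073836  -2.11653002  0.05369327]
0 [[[308.1, 181.1], [303.8, 224.3]], [[288.6, 181.1], [299.3, 210.4]]]
0.036 [[[322.1, 181.9], [319.8, 225.4]], [[299.4, 180.0], [311.4, 209.0]]]
0.075 [[[337.4, 182.8], [337.2, 226.5]], [[311.0, 178.8], [324.4, 207.6]]]
0.08 [[[339.4, 182.9], [339.5, 226.7]], [[312.5, 178.6], [326.1, 207.4]]]
0.085 [[[341.4, 183.0], [341.7, 226.8]], [[314.0, 178.5], [327.7, 207.2]]]
```

View pics/c6.png

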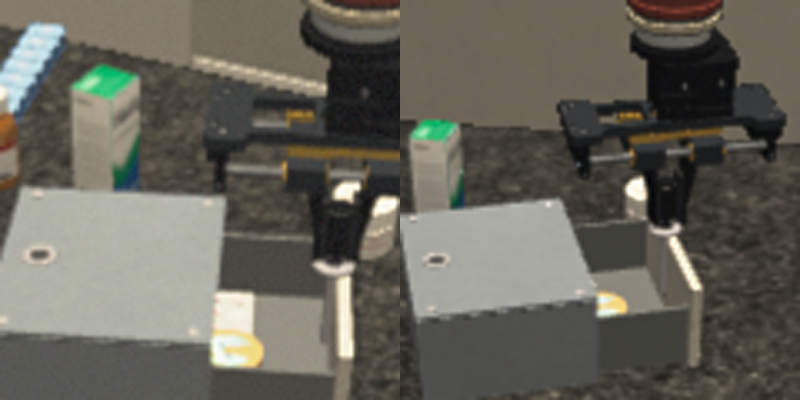

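Scene crop: the inner front edge's near end at (342,226.5) matches the prediction for 85 mm (341.7,226.8), and force rose to 10 N: the drawer is at its stop. Back off, lift, and check the pin in the jaws.

>>> play_rows(increments=[[[0.0142,0.005,0],[0,0,0],1],[[0.0142,0.005,0],[0,0,0],1],[[0,0,0.03],[0,0,0],1],[[0,0,0.08],[0,0,0],1],[[0,0,0.08],[0,0,0],1]])

```text
time: 10.7
position: [0.4802, -0.1144, 0.2035]
ee_rot: [-0.002, 0.577, 0.817, -0.001]
contact_force: [0.6, -0.5, -0.1]
opening: 0.0151
```

>>> play_rows(increments=[[[0,0,0.06],[0,0,0],1],[[0,0,0.02],[0,0,0],1],[[0,0,0],[0,0,0],1],[[0,0,0],[0,0,0],1],[[0,0,0],[0,0,0],1]])

```text
time: 11.12
position: [0.4807, -0.1145, 0.2337]
ee_rot: [-0.002, 0.577, 0.817, -0.0]
contact_force: [0.5, -0.4, -1.3]
opening: 0.015
```

```bash
python3 - <<'E'
from h import *
s=env.get_state();i=env.camera_info('wrist');w=grab('wrist','w7.png');a=grab('scene','s7.png');b=grab('side','d7.png');p=s['position'];print(s['time'],p,s['contact_force'],s['ee_rot'])
f=lambda im,x,y,w,h,W,H:cv2.resize(im[y:y+h,x:x+w,::-1],(W,H),interpolation=cv2.INTER_CUBIC)
for n,inf in (('wrist',i),('scene',None),('side',None)): print(n,np.round(proj(n,[p-[0,0,.0905],p-[0,0,.0205]],inf),1).tolist())
cv2.imwrite('pics/c7.png',np.vstack([np.hstack([f(a,290,110,80,80,400,400),f(b,280,110,80,80,400,400)]),f(w,200,180,160,40,800,200)]))
E
```

```text
11.1167 [ 0.48070558 -0.11451324  0.23365689] [ 0.48919713 -0.44865468 -1.29786706] [-1.54420578e-03  5.77328283e-01  8.16510535e-01 -4.63253725e-04]
wrist [[282.4, 215.3], [282.3, 253.1]]
scene [[336.7, 187.1], [339.1, 161.2]]
side [[316.1, 179.4], [316.7, 158.6]]
```

View pics/c7.png

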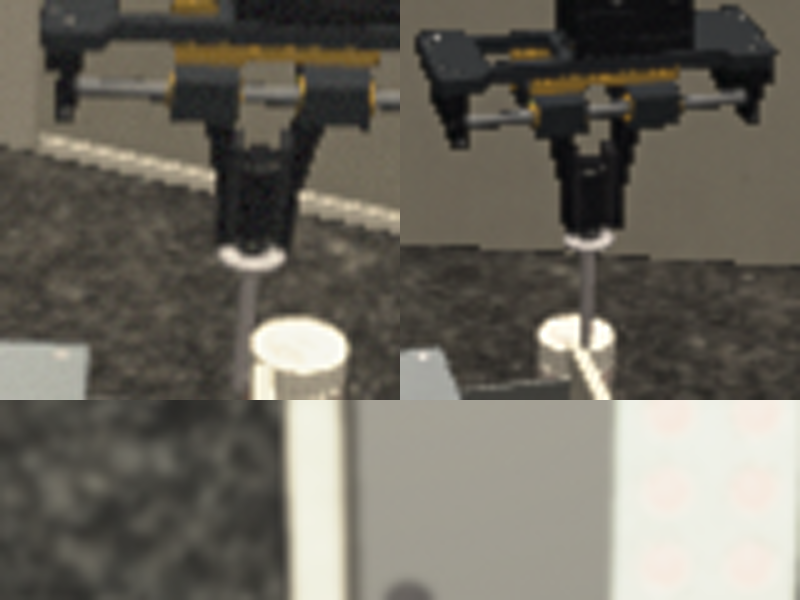

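Crop: pin still upright in the jaws (tip offset from prediction within 0.5 px of that before the pull); drawer still out. Carry back to above the stand, turning back +70.5°.

>>> play_rows(increments=[[[0.0036,0.0655,0],[0,0,0.01306],1],[[0.0036,0.0655,0],[0,0,0.01306],1],[[0.0036,0.0655,0],[0,0,0.01306],1],[[0.0036,0.0655,0],[0,0,0.01306],1],[[0.0036,0.0655,0],[0,0,0.01306],1]])

```text
time: 11.68
position: [0.4883, 0.0173, 0.2344]
ee_rot: [-0.001, 0.397, 0.918, -0.0]
contact_force: [-0.3, -0.1, -0.0]
opening: 0.0153
```

>>> play_rows(increments=[[[0.0036,0.0655,0],[0,0,0.01306],1],[[0.0036,0.0655,0],[0,0,0.01306],1],[[0.0036,0.0655,0],[0,0,0.01306],1],[[0.0036,0.0655,0],[0,0,0.01306],1],[[0.0036,0.0655,0],[0,0,0.01306],1]])

```text
time: 12.1
position: [0.4956, 0.1484, 0.2344]
ee_rot: [-0.001, 0.202, 0.979, -0.0]
contact_force: [0.4, 0.2, 0.1]
opening: 0.0148
```

>>> play_rows(increments=[[[0.0036,0.0655,0],[0,0,0.01306],1],[[0.0036,0.0655,0],[0,0,0.01306],1],[[0.0036,0.0655,0],[0,0,0.01306],1],[[0.0036,0.0655,0],[0,0,0.01306],1],[[0.0036,0.0655,0],[0,0,0.01306],1]])

```text
time: 12.52
position: [0.5028, 0.2793, 0.2342]
ee_rot: [-0.001, -0.002, 1.0, -0.0]
contact_force: [0.3, 0.0, -0.2]
opening: 0.0148
```

>>> play_rows(increments=[[[0,0,0],[0,0,0],1],[[0,0,0],[0,0,0],1],[[0,0,0],[0,0,0],1]])

```text
time: 12.77
position: [0.5029, 0.2776, 0.2345]
ee_rot: [-0.001, 0.0, 1.0, -0.001]
contact_force: [-0.3, 0.3, 0.0]
opening: 0.0153
```

```bash
python3 - <<'E'
from h import *
s=env.get_state();a=grab('scene','s8.png');b=grab('side','d8.png');p=s['position'];print(s['time'],p,s['ee_rot'],s['opening'])
p2=env.get_state()['position'];print(p2)
f=lambda im,x,y,w,h,W,H:cv2.resize(im[y:y+h,x:x+w,::-1],(W,H),interpolation=cv2.INTER_CUBIC)
for n in ('scene','side'): print(n,np.round(proj(n,[p-[0,0,.0905],[.5011,.281,.08]]),1).tolist())
cv2.imwrite('pics/c8.png',np.hstack([f(a,208,250,80,100,400,500),f(b,248,210,80,100,400,500)]))
E
```

```text
12.7667 [0.50294497 0.27759163 0.23445003] [-8.62080915e-04  3.75887591e-04  9.99999353e-01 -6.40487302e-04] 0.015305924365648347
[0.50332285 0.27707974 0.23501049]
scene [[246.7, 301.3], [248.5, 326.6]]
side [[287.8, 263.5], [288.7, 285.4]]
```

View pics/c8.png

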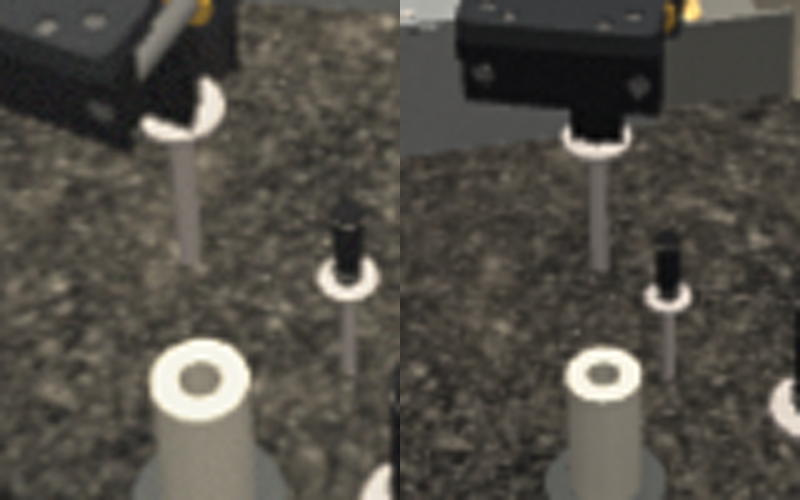

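```bash
python3 - <<'E'
from h import *
t=tri([('scene',(246,302)),('side',(287.8,263))]);m=tri([('scene',(248,325.6)),('side',(288.6,285))])
print(t,m)
print(plane('scene',(246,302),.144),plane('side',(287.8,263),.144))
print(plane('scene',(248,325.6),.08),plane('side',(288.6,285),.08))
E
```

```text
[0.50156611 0.28262827 0.14912512] [0.5017307  0.28096622 0.08167668]
[0.50323088 0.27957413 0.144     ] [0.50317687 0.27605337 0.144     ]
[0.50291369 0.27943613 0.08      ] [0.50161531 0.27982765 0.08      ]
```

Crop: stand mouth scene (248,325.6), side (288.6,285); tip (246,302), (287.8,263): off by about (-0.9,+1.1) mm, same as the recorded grasp pose says. Correct and insert.

>>> play_rows(increments=[[[-0.0023,0.0026,-0.03],[0,0,0],1],[[0,0,-0.04],[0,0,0],1],[[0,0,-0.04],[0,0,0],1],[[0,0,-0.03],[0,0,0],1],[[0,0,-0.03],[0,0,0],1]])

```text
time: 13.28
position: [0.5021, 0.2784, 0.1659]
ee_rot: [-0.001, 0.001, 1.0, -0.0]
contact_force: [0.6, 0.3, -0.0]
opening: 0.0153
```

>>> play_rows(increments=[[[0,0,-0.03],[0,0,0],1],[[0,0,-0.035],[0,0,0],1],[[0,0,-0.035],[0,0,0],1],[[0,0,-0.035],[0,0,0],1],[[0,0,-0.015],[0,0,0],1]])

```text
time: 13.7
position: [0.5014, 0.2786, 0.105]
ee_rot: [-0.001, 0.0, 1.0, -0.001]
contact_force: [-0.6, -0.9, -1.2]
opening: 0.0151
```

>>> play_rows(increments=[[[0,0,-0.006],[0,0,0],1],[[0,0,-0.004],[0,0,0],1],[[0,0,0],[0,0,0],1],[[0,0,0],[0,0,0],1]])

```text
time: 14.03
position: [0.5031, 0.2795, 0.1044]
ee_rot: [0.001, -0.0, 1.0, 0.0]
contact_force: [-0.4, -0.9, -0.7]
opening: 0.015
```

>>> play_rows(increments=[[[0,0,-0.0025],[0,0,0],1],[[0,0,-0.0025],[0,0,0],1],[[0,0,0],[0,0,0],1],[[0,0,0],[0,0,0],1]])

```text
time: 14.37
position: [0.5026, 0.2792, 0.1017]
ee_rot: [0.0, -0.0, 1.0, 0.0]
contact_force: [-0.3, -0.9, -0.7]
opening: 0.0155
```

>>> play_rows(increments=[[[0,0,-0.0025],[0,0,0],1],[[0,0,-0.0025],[0,0,0],1],[[0,0,0],[0,0,0],1],[[0,0,0],[0,0,0],1]])

```text
time: 14.7
position: [0.5027, 0.2793, 0.1004]
ee_rot: [0.0, -0.0, 1.0, 0.0]
contact_force: [-1.7, -0.2, 4.9]
opening: 0.0155
```

Seated: 5 N up at the original home height. Release and lift away.

>>> play_rows(increments=[[[0,0,0],[0,0,0],0.7],[[0,0,0],[0,0,0],0.4],[[0,0,0],[0,0,0],0.2],[[0,0,0],[0,0,0],0],[[0,0,0],[0,0,0],0]])

```text
time: 15.12
position: [0.5025, 0.2792, 0.0993]
ee_rot: [-0.0, -0.0, 1.0, -0.0]
contact_force: [-0.4, 0.1, 0.3]
opening: 0.041
```

>>> play_rows(increments=[[[0,0,0],[0,0,0],0],[[0,0,0],[0,0,0],0],[[0,0,0],[0,0,0],0],[[0,0,0.01],[0,0,0],0],[[0,0,0.03],[0,0,0],0]])

```text
time: 15.53
position: [0.5011, 0.2786, 0.1141]
ee_rot: [-0.002, -0.0, 1.0, -0.001]
contact_force: [-0.2, -0.8, 0.1]
opening: 0.0741
```

>>> play_rows(increments=[[[0,0,0.06],[0,0,0],0],[[0,0,0.08],[0,0,0],0],[[0,0,0.08],[0,0,0],0],[[0,0,0.08],[0,0,0],0],[[0,0,0.08],[0,0,0],0]])

```text
time: 15.95
position: [0.5024, 0.2792, 0.2705]
ee_rot: [0.001, -0.0, 1.0, 0.0]
contact_force: [0.7, -0.0, 0.4]
opening: 0.0868
```

>>> play_rows(increments=[[[0.05,-0.05,0.04],[0,0,0],0],[[0.07,-0.07,0.02],[0,0,0],0],[[0.06,-0.06,0],[0,0,0],0],[[0.03,-0.03,0],[0,0,0],0],[[0,0,0],[0,0,0],0]])

```text
time: 16.37
position: [0.5886, 0.1923, 0.2923]
ee_rot: [0.001, 0.002, 1.0, -0.0]
contact_force: [-0.0, 0.4, -0.8]
opening: 0.087
```

```bash
python3 - <<'E'
from h import *
s=env.get_state();print(s['time'],s['position'],s['opening'],s['contact_force'])
a=grab('scene','s9.png');b=grab('side','d9.png')
f=lambda im,x,y,w,h,W,H:cv2.resize(im[y:y+h,x:x+w,::-1],(W,H),interpolation=cv2.INTER_CUBIC)
cv2.imwrite('pics/c9.png',np.hstack([f(a,130,130,240,270,400,450),f(b,180,130,180,200,400,450)]))
E
```

```text
16.3667 [0.58857539 0.19228797 0.29228329] 0.08696461543652804 [-0.04206396  0.40390376 -0.80729425]
```

The picture limit is reached, so I check numerically against the first frames.

```bash
python3 - <<'E'
import cv2,numpy as np
def m(A,B,x,y,w,h,pad=6):
    T=A[y:y+h,x:x+w];S=B[y-pad:y+h+pad,x-pad:x+w+pad];r=cv2.matchTemplate(S,T,cv2.TM_CCOEFF_NORMED);_,v,_,l=cv2.minMaxLoc(r);return round(v,3),(l[0]-pad,l[1]-pad)
s1,s9,d1,d9,s6,d6=[cv2.imread(f'pics/{n}.png') for n in('s1','s9','d1','d9','s6','d6')]
print('pin scene',m(s1,s9,234,298,28,66),'side',m(d1,d9,274,260,32,58))
print('pot',m(s1,s9,336,172,26,26),m(d1,d9,305,172,20,20)); print('bottle',m(s1,s9,140,278,26,42),m(d1,d9,188,270,24,34))
print('B,C',m(s1,s9,268,288,20,38),m(s1,s9,278,318,30,70))
print('carton vs after',m(s6,s9,260,138,22,38),m(d6,d9,244,154,18,26))
print('drawer front vs s6',m(s6,s9,335,200,14,45),m(d6,d9,318,190,14,45), 'mean brightness s9 region',s9[180:240,335:350].mean())
E
```

```text
pin scene (0.983, (0, 0)) side (0.989, (0, 0))
pot (0.873, (0, 0)) (0.869, (0, 0))
bottle (0.999, (0, 0)) (0.997, (0, 0))
B,C (0.998, (0, 0)) (0.999, (0, 0))
carton vs after (0.99, (0, 0)) (0.181, (3, -6))
drawer front vs s6 (0.941, (0, 0)) (0.989, (0, 0)) mean brightness s9 region 133.33962962962963
```

```bash
python3 -c "
from plant import env
print(env.job_done(), env.get_state()['time'])"
```

```text
the job is handed in; nothing more can be done
the job is handed in; nothing more can be done
```

The job is done and handed in at about 16.5 s of the 58 s allowed. The verdict is not reported.

I took the middle-sized pin from its stand and pressed the latch through the release hole at about 5 N, and the drawer sprang out. I pulled it open with the pin's shank instead of the fingers, so the order asked was kept. I then put the pin back, released it and moved the arm clear.

**Last checks:**
- **Drawer:** the force rose to about 10 N at the stop. The picture of the front edge matched the 85 mm prediction, and the front had not moved since in the final frames.
- **Pin:** it met about 5 N on the rim at its original height. The final frames match the first with no shift (0.98 and 0.99).
- **Amber bottle and the two other pins:** no shift (0.997 or better).
- **Cream pot:** no shift, but a weaker match (0.87), which I put down to the open drawer front now standing before it.
- **Tall carton:** unshifted in the scene view (0.99) between the end of the pull and the end. The side-view match failed (0.18), probably because the arm blocks it there, so that check did not confirm it.

The last picture could not be viewed because the viewing limit was reached, so the final checks are image matches only.

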